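# Stock a battery in the drawer and aim the scanner at it

## Robot

A 6-joint arm with a two-finger parallel gripper is mounted at the origin on a cart in front of the work surface, level with it; the furniture and walls round the work are solid. World frame = base frame: x ahead of the robot, y to its left, z up, the work surface at z = 0. Lengths are in m, angles in rad, forces in N, time in s.
With the tool pointing down it reaches from about 0.325 to 0.775 m from the base axis. Payload 5.5 kg.
Tool frame: the origin (TCP) lies on the centre line of the jaws, within the pads' length; the fingertips stand ahead of it and the grasp point (between the pads) lies 6 mm ahead of it (robot.tips_ahead is the z of the fingertips in the tool frame, in m); z points along the fingers, y is the line along which they close (so a half turn about z gives the same grasp; the last joint's range is limited). The gripper opens to 85 mm and grips with 20 to 120 N. Pads are 22 mm wide; open, the fingers measure 114 mm over their backs; the gripper's body (76 mm by 85 mm) begins 54 mm behind the grasp point. The pads swing forward as they close: fully open they stand 13 mm farther back than shut.
Start: joints at [-1.2, 0.091, 1.231, -0, 1.82, -0.057], TCP at [0.249, -0.546, 0.256] pointing down, gripper open.
Joint ranges: [-2.87, 2.87], [-0.86, 2.18], [0.17, 2.46], [-1.51, 4.65], [0.06, 2.69], [-2.65, 2.65]. Speed limits (rad/s): [2.57, 2.57, 3.01, 3.14, 3.14, 3.14].

## Interface

Orientations are given as a 3x3 rotation matrix whose columns are the frame's x, y, z axes.
In Python, from bench import robot gives the robot as it stands.
- The arm moves only by the tool jog_arm, never from a script. Its argument "series" is a list of rows, each a list of 7 numbers: the shift along the tool's x, y, z in cm, then the turn, a rotation vector about the tool's x, y, z in degrees, then the closure, from 0 (fully open) to 1 (shut). In form: [[x, y, z, rx, ry, rz, hand], ...]. A call has 1 to 20 rows; each row shifts and turns the commanded pose from where the row before left it, along the tool's axes as they then stand; what a row does not reach is not made up. A row lasts 1/8 s, in which the tool goes at most 62.5 mm and 10.7 degrees, less where a joint would pass 70% of its speed; a pose out of reach is approached as far as the arm can. A call with a gripper value outside its range is refused whole. The fingers move at their own pace and stop on an object; the grip force is fixed at half the most. Time passes only in rows, so rows that do not move let the fingers close. It gives the time, the measured TCP pose, the force, the opening and the grip force at its end, in the units of the state.
- robot.get_obs(): the state, without advancing time (a new reading comes with each control period).
- robot.capture(name): name is "scene" or "top" or "wrist"; returns the picture (420x560x3 uint8, red, green, blue); there is no depth.
- robot.camera_model(name): a dict with "fovy" (degrees; the focal length in pixels is half the picture's height over the tangent of half this angle, whatever the lens; pixels are square), "cx", "cy" (the principal point, pixels), "dist" ([k1, k2, p1, p2, k3] as OpenCV has them; the pictures are not rectified), "rvec" (rotation vector, rad) and "tvec" (3), from world to camera coordinates, as OpenCV has them. Camera axes: x right, y down, z forward; pixel columns grow to the right and rows downward; lengths in m; the calibration is good to about 2 mm. A picture is of the moment at which its call begins: read the wrist's pose just before it. camera_model takes no time and is no camera call; for the wrist camera it gives the pose at the moment of the call.
- robot.hand_in(): hands the job in; it is judged then, once.
Trained networks look in the newest picture that a camera, given by its name, has taken for a name from the list of things; names that differ only in an ending like _2 or _b are one class to them, and where a whole thing is asked for, a point or a joint stands for the part that bears it (a point fixed in the world has none). Each returns a list of dicts, best first, with "p" (0 to 1); they miss things now and then, are a little off and sometimes report something else, mostly with a low value. They report only what shows in the picture. A call takes as long as a camera call.
- robot.search_frame(camera, query): "box" ([left, top, width, height] in pixels, round what is visible of it).
- robot.cut_out(camera, query): "mask" (420x560 bool, what is visible of it) and "box" ([left, top, width, height] in pixels, round what is visible of it).
The state is a dict: "time_s": time; "qpos": joint angles; "dq": joint speeds; "tau": joint torques, N m; "ee_pos": TCP position; "orientation": TCP orientation; "force": force on the tool from outside, world axes, zero at the start; "moment": the same for the moment, N m; "grip_width": finger opening in m; "grip_force": force on a finger pad.
Only numpy, scipy, OpenCV 4.12 (cv2) and the standard library are available. Lean on these libraries where they do the work, as an engineer would, in place of code of your own. Each camera call takes 0.05 s, during which the arm holds its last target. There are 200 camera calls.

## Task

First lay the loose 9-volt block battery in the open drawer of the small-parts cabinet without dropping it from a height, leaving the drawer open. Then draw the wand scanner up out of its desk holder and aim its window end at the battery in the drawer from about ten centimetres away, with the wand slanted about halfway between upright and level (45 degrees). Finish while still holding the scanner there, raised and clear of everything; leave the hex key set and the USB stick where they lie.

Things in the scene. Friction and masses are not known exactly. Their poses are not given: they have to be found in the camera images.
- block_battery: Loose 9 V block battery, dark with a gold-coloured end and two studs, flat box 27 x 47 x 17 mm (x, y, z), 46 g, lying on its broad side on the mat. Origin: centre of its underside; z up, y along its 47 mm length. Grip it across its 27 mm width. It lies in one of three spots, shared by chance with the hex key set and the USB stick.
- hex_keys: Bystander: folding hex key set, 28 x 95 x 25 mm, loose. Origin: centre of its underside, y along its length. Not to be disturbed.
- usb: Bystander: small dark USB stick, 18 x 51 x 8 mm, loose. Origin: centre of its underside, y along its length. Not to be disturbed.
- cabinet: Small-parts cabinet, six drawers, fixed, 172 deep (x) x 300 wide (y) x 165 mm high. Origin: centre of its underside; x points from front to back, drawers open towards -x. Front face at x = -74 mm. Only the upper left drawer as the robot sees it (y from +2 to +146 mm) is open; the others are shut for good. The thin lead hanging in the air before its right half is only seen, never felt.
- cabinet_drawer_4 (a joint): How far the open upper left drawer stands out of the cabinet, in m (0 shut, 0.11 at its stop). Starts at 0.095 to 0.108. It slides with light friction (0.3 N).
- drawer_floor (a point): Middle of the open part of the drawer, on its floor's upper surface (115 mm above the mat). Axes as the cabinet's: x to the back, y left, z up. Free opening: 45 mm either way along x, 69 mm along y. On the robot's side stands the drawer's front panel, top 45 mm above this point; at the back the cabinet's front face, top 50 mm above it.
- holder: Black desk holder for the scanner, fixed: foot 100 x 90 mm (x, y) and 8 mm thick, with an upright rectangular well 34 x 30 mm inside, 5 mm walls, open at the top at z = 75 mm; the well's floor is at z = 8 mm. Origin: centre of its underside, z up.
- scanner: Grey hand-held wand scanner: straight bar 28 x 24 mm (x, y), 140 mm long, 120 g, a glass window in one end, a button on one face. Stands in the holder's well, window down, 3 mm play each side, its upper 73 mm clear of the well. Origin: centre of the window's face; z runs along the wand away from the window, so it looks along -z. Flat sides, any pair can be gripped.

How it is judged:
By the outcome, as a careful person would: the job done as asked, in the order asked, and still so for the second after the job is handed in, while the arm keeps its last pose, push and grip.
It also fails if it takes over 58 s, if anything falls off the work surface, if the arm or the gripper's body presses on something with over 40 N, if the wrist force passes 120 N, or if a joint passes its speed limit or range.

## Working session

There is one attempt and no reset: what is moved stays moved. The work goes in short steps, Python scripts to look and compute and a tool call to move; the robot and the scene stay as the last step left them, time stands still between calls to the robot, and variables do not carry over. Pictures are saved under pics/ and viewed, at most 10 in all, crops included, and the job is handed in when it is done.

Besides the shell and the picture viewer there is one more tool, called after "Request:" as name([rows], argument=value, ...), one row to a line, values as JSON. jog_arm: Moves the arm, as the interface text tells. Its arguments: {"type":"object","properties":{"series":{"type":"array"}},"required":["series"]}

```bash
mkdir -p pics
cat > h.py <<'E'
import numpy as np, cv2
from bench import robot
def cam(n):
    m=robot.camera_model(n); f=210/np.tan(np.radians(m['fovy'])/2)
    K=np.array([[f,0,m['cx']],[0,f,m['cy']],[0,0,1.]])
    return K,np.array(m['dist'],float),cv2.Rodrigues(np.array(m['rvec'],float))[0],np.array(m['tvec'],float).ravel()
def onplane(c,px,z):
    K,d,R,t=c
    u=cv2.undistortPoints(np.array(px,float).reshape(-1,1,2),K,d).reshape(-1,2)
    r=np.c_[u,np.ones(len(u))]@R; o=-R.T@t
    return o+r*((z-o[2])/r[:,2])[:,None]
def proj(c,P):
    K,d,R,t=c
    return cv2.projectPoints(np.array(P,float).reshape(-1,1,3),cv2.Rodrigues(R)[0],t,K,d)[0].reshape(-1,2)
def rect(mask,c,z):
    k=max(cv2.findContours(mask.astype(np.uint8),0,1)[0],key=cv2.contourArea).reshape(-1,2)
    return cv2.minAreaRect((onplane(c,k,z)[:,:2]*1000).astype(np.float32))
def save(n,img): cv2.imwrite('pics/'+n+'.png',img[:,:,::-1])
E
python3 - <<'E'
from h import *
o=robot.get_obs(); print(o['time_s'],o['ee_pos'],o['orientation'],robot.tips_ahead)
for n in ('scene','top'):
    im=robot.capture(n); save(n+'0',im); c=cam(n); print(n,'campos',-c[2].T@c[3])
    for q in ('block_battery','hex_keys','usb','cabinet','cabinet_drawer_4','holder','scanner'):
        for r in robot.cut_out(n,q)[:2]:
            print(q,round(r['p'],2),r['box'], rect(r['mask'],c,{'block_battery':.017,'hex_keys':.025,'usb':.008,'scanner':.148,'holder':.075,'cabinet':.165,'cabinet_drawer_4':.16}[q]))
E
```

```text
0.0 [ 0.24882391 -0.54569771  0.25510666] [[ 9.09880448e-01  4.14869862e-01 -7.53289513e-04]
 [ 4.14870533e-01 -9.09878473e-01  1.89848627e-03]
 [ 1.02222826e-04 -2.03991316e-03 -9.99997914e-01]] 0.025
scene campos [0.13131737 0.69193082 0.82433176]
block_battery 0.53 [308.8, 257.1, 12.7, 17.9] ((432.5790100097656, 91.97563171386719), (26.766826629638672, 55.884464263916016), 33.07719039916992)
hex_keys 0.78 [333.9, 209.9, 29.5, 21.2] ((435.0230712890625, -85.52745056152344), (104.99024200439453, 35.24972152709961), 81.0847396850586)
usb 0.68 [218.0, 261.5, 15.7, 31.2] ((585.1378173828125, 245.56288146972656), (38.46955871582031, 98.626708984375), 44.288330078125)
cabinet 0.94 [154.0, 114.8, 123.0, 114.6] ((734.7783813476562, 66.19963073730469), (403.9778137207031, 289.91656494140625), 89.56936645507812)
cabinet 0.44 [215.9, 260.4, 16.2, 34.3] ((497.32891845703125, 332.5071105957031), (27.34777069091797, 77.14715576171875), 43.14190673828125)
cabinet_drawer_4 0.87 [202.3, 161.0, 70.5, 56.2] ((660.7413330078125, 107.41181945800781), (170.46368408203125, 134.2294921875), 88.80191040039
[... 645 characters left out ...]
3, 87.2, 143.3, 130.1] ((745.9750366210938, 9.055038452148438), (300.2065734863281, 269.30865478515625), 89.10550689697266)
cabinet 0.51 [168.9, 234.4, 44.1, 44.0] ((529.6419677734375, 261.8399658203125), (88.7214126586914, 77.26952362060547), 7.190826892852783)
cabinet_drawer_4 0.7 [242.7, 163.8, 63.4, 49.3] ((668.638916015625, 84.16264343261719), (137.1101531982422, 107.43775177001953), 88.67243194580078)
cabinet_drawer_4 0.24 [333.1, 279.5, 41.1, 20.0] ((452.1322937011719, -79.22041320800781), (86.08997344970703, 24.034276962280273), 80.13201141357422)
scanner 0.7 [172.1, 251.4, 18.1, 13.2] ((527.0850219726562, 287.8528747558594), (40.819339752197266, 27.7617130279541), 89.74806213378906)
```

Run:
```python
import cv2
a=cv2.imread('pics/scene0.png'); b=cv2.imread('pics/top0.png')
cv2.imwrite('pics/s1.png',cv2.resize(a[90:350,120:440],(800,650)).copy()[:600])
cv2.imwrite('pics/t1.png',cv2.resize(b[70:330,140:460],(738,600)))
```

```text
(no output)
```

View pics/t1.png

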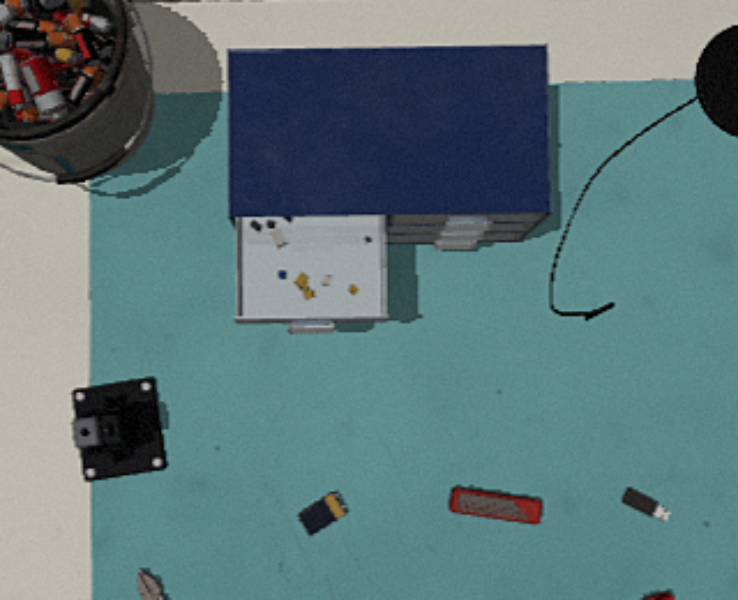

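View pics/s1.png

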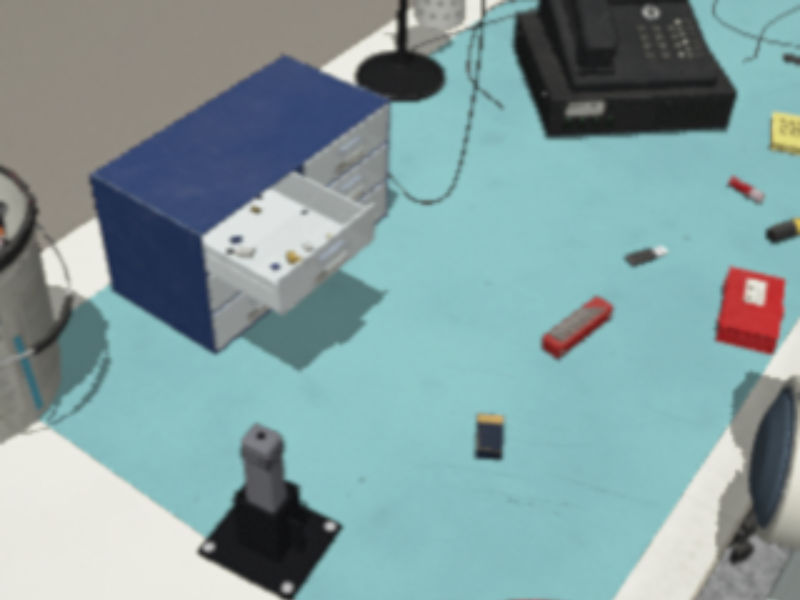

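The top view shows the battery at crop (323,512) with its gold end to the upper right. The hex keys are at (495,505) and the USB stick at (646,503). The drawer's front edge runs (236,319)–(387,318), and the wand top is at (89,431) over a foot spanning (73–167, 378–480). The scene view shows the same layout, with the wand at (262,470).

Run:
```python
from h import *
c=cam('top'); s=cam('scene')
T=lambda p:np.array(p,float)*320/738+[140,70]
S=lambda p:np.array(p,float)/2.5+[120,90]
def sh(n,cc,p,z): print(n,np.round(onplane(cc,p,z)*1000,0)[:,:2].tolist())
sh('roof FL FR BR BL',c,T([(229,216),(549,213),(547,45),(229,50)]),.165)
sh('drawer front outer L,R',c,T([(236,321),(387,320)]),.16)
sh('drawer floor mid?',c,T([(242,316),(385,316)]),.16)
sh('foot',c,T([(73,390),(155,378),(166,468),(85,481)]),.008)
sh('wandtop',c,T([(75,418),(100,416),(103,443),(76,446)]),.148)
sh('S roof FL FR',s,S([(93,178),(203,236),(388,98),(285,56)]),.165)
sh('S wandtop',s,S([(243,432),(258,426),(283,440),(279,452),(246,449)]),.148)
sh('S foot',s,S([(197,548),(293,597),(342,528)]),.008)
sh('S drawer front top',s,S([(278,285),(376,208)]),.16)
m=robot.cut_out('top','block_battery')[0]; print(rect(m['mask'],c,.017))
```

```text
roof FL FR BR BL [[722.0, 157.0], [717.0, -138.0], [875.0, -142.0], [879.0, 154.0]]
drawer front outer L,R [[625.0, 152.0], [622.0, 13.0]]
drawer floor mid? [[629.0, 147.0], [626.0, 15.0]]
foot [[568.0, 344.0], [579.0, 256.0], [483.0, 245.0], [471.0, 332.0]]
wandtop [[539.0, 305.0], [540.0, 282.0], [515.0, 279.0], [513.0, 304.0]]
S roof FL FR [[869.0, 164.0], [720.0, 162.0], [722.0, -136.0], [870.0, -133.0]]
S wandtop [[541.0, 306.0], [535.0, 294.0], [510.0, 293.0], [505.0, 304.0], [527.0, 318.0]]
S foot [[570.0, 349.0], [471.0, 335.0], [481.0, 255.0]]
S drawer front top [[623.0, 167.0], [620.0, 23.0]]
((433.67095947265625, 81.23817443847656), (27.585002899169922, 46.963138580322266), 30.551549911499023)
```

Request:
jog_arm([
  [3.57, -4.11, 0, 0, 0, 0, 0],
  [3.57, -4.11, 0, 0, 0, 0, 0],
  [3.57, -4.11, 0, 0, 0, 0, 0],
  [3.57, -4.11, 0, 0, 0, 0, 0],
  [3.57, -4.11, 0, 0, 0, 0, 0],
  [3.57, -4.11, 0, 0, 0, 0, 0],
  [3.57, -4.11, 0, 0, 0, 0, 0],
  [3.57, -4.11, 0, 0, 0, 0, 0],
  [3.57, -4.11, 0, 0, 0, 0, 0],
  [3.57, -4.11, 0, 0, 0, 0, 0],
  [3.57, -4.11, 0, 0, 0, 0, 0],
  [3.57, -4.11, 0, 0, 0, 0, 0],
  [0, 0, 0, 0, 0, -9.6, 0],
  [0, 0, 0, 0, 0, -9.6, 0],
  [0, 0, 0, 0, 0, -9.6, 0],
  [0, 0, 0, 0, 0, -9.6, 0],
  [0, 0, 0, 0, 0, -9.6, 0],
  [0, 0, 0, 0, 0, -9.6, 0],
  [0, 0, 0, 0, 0, -9.6, 0],
  [0, 0, 0, 0, 0, -9.6, 0],
])

```text
time_s: 3.35
ee_pos: [0.4341, 0.0805, 0.2564]
orientation: [[-0.202, 0.979, 0.0], [0.979, 0.202, 0.0], [-0.0, 0.0, -1.0]]
force: [-0.2, -0.8, -0.1]
grip_width: 0.0855
grip_force: 0.0
```

Request:
jog_arm([
  [0, 0, 1.5, 0, 0, -9.6, 0],
  [0, 0, 1.5, 0, 0, -9.6, 0],
  [0, 0, 1.5, 0, 0, 0, 0],
  [0, 0, 1.5, 0, 0, 0, 0],
  [0, 0, 0, 0, 0, 0, 0],
  [0, 0, 0, 0, 0, 0, 0],
])

```text
time_s: 4.1
ee_pos: [0.4342, 0.0806, 0.1967]
orientation: [[-0.507, 0.862, 0.001], [0.862, 0.507, 0.0], [-0.0, 0.001, -1.0]]
force: [-0.3, -0.4, 0.3]
grip_width: 0.0852
grip_force: 0.0
```

```bash
cat >> h.py <<'E'
def st():
    o=robot.get_obs(); R=np.array(o['orientation']); p=np.array(o['ee_pos'])
    print('t',o['time_s'],'p',p.round(4),'xaz',np.degrees(np.arctan2(R[1,0],R[0,0])).round(2),'z',R[:,2].round(4),'q',np.round(o['qpos'],2),'w',round(o['grip_width'],4),'gf',o['grip_force'],'F',np.round(o['force'],1))
    return p,R
E
python3 - <<'E'
from h import *
p,R=st(); im=robot.capture('wrist'); c=cam('wrist'); save('w1',im)
for r in robot.cut_out('wrist','block_battery')[:2]: print(r['p'],r['box'],rect(r['mask'],c,.017),rect(r['mask'],c,.0085))
print(-c[2].T@c[3])
E
```

```text
t 4.1 p [0.4342 0.0806 0.1967] xaz 120.46 z [ 6.e-04  1.e-04 -1.e+00] q [ 0.11 -0.35  1.74  0.    1.75 -0.43] w 0.0852 gf 0.0 F [-0.3 -0.4  0.3]
0.66 [268.3, 168.1, 27.3, 45.9] ((432.7197265625, 85.31388092041016), (27.276086807250977, 47.10048294067383), 31.202617645263672) ((433.796875, 83.51753234863281), (28.055864334106445, 48.44697952270508), 31.202590942382812)
0.6 [431.2, 266.9, 127.7, 151.9] ((808.0187377929688, 76.65557098388672), (79.83882141113281, 209.86459350585938), 50.157867431640625) ((819.8250122070312, 74.61160278320312), (82.12134552001953, 215.86427307128906), 50.157859802246094)
[0.39504209 0.14814947 0.31432446]
```

View pics/w1.png

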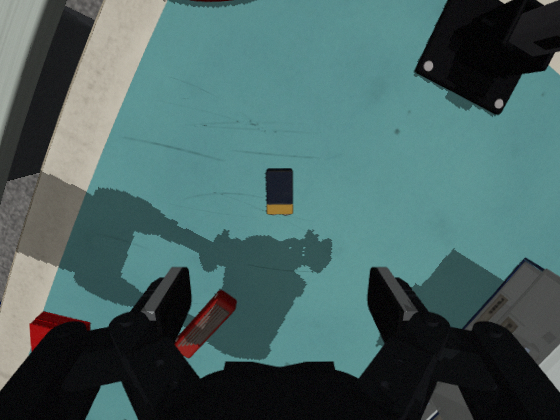

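The wrist picture shows the battery at (280,192), aligned with the jaws and with nothing near the fingers' path.

Request:
jog_arm([
  [0.25, 0, 3, 0, 0, 0, 0],
  [0, 0, 4, 0, 0, 0, 0],
  [0, 0, 4, 0, 0, 0, 0],
  [0, 0, 3, 0, 0, 0, 0],
  [0, 0, 1.9, 0, 0, 0, 0],
  [0, 0, 1, 0, 0, 0, 0],
  [0, 0, 0, 0, 0, 0, 0],
  [0, 0, 0, 0, 0, 0, 0.5],
  [0, 0, 0, 0, 0, 0, 1],
  [0, 0, 0, 0, 0, 0, 1],
  [0, 0, 0, 0, 0, 0, 1],
  [0, 0, 0, 0, 0, 0, 1],
  [0, 0, 0, 0, 0, 0, 1],
  [0, 0, 0, 0, 0, 0, 1],
])

```text
time_s: 5.95
ee_pos: [0.4333, 0.0828, 0.028]
orientation: [[-0.508, 0.862, 0.001], [0.862, 0.508, 0.0], [-0.001, 0.001, -1.0]]
force: [-0.0, -0.1, 5.4]
grip_width: 0.0249
grip_force: 59.7
```

Request:
jog_arm([
  [0, 0, -1, 0, 0, 0, 1],
  [0, 0, -3, 0, 0, 0, 1],
  [0, 0, -4, 0, 0, 0, 1],
  [0, 0, -4, 0, 0, 0, 1],
  [0, 0, -4, 0, 0, -8.5, 1],
  [0, 0, -4, 0, 0, -8.5, 1],
  [0, 0, -2, 0, 0, -8.5, 1],
  [0, 0, 0, 0, 0, -8.5, 1],
  [0, 0, 0, 0, 0, -8.5, 1],
  [0, 0, 0, 0, 0, -8.5, 1],
  [0, 0, 0, 0, 0, -8.5, 1],
  [0, 0, 0, 0, 0, 0, 1],
  [0, 0, 0, 0, 0, 0, 1],
])

```text
time_s: 7.58
ee_pos: [0.4327, 0.0827, 0.2473]
orientation: [[-1.0, 0.003, -0.0], [0.003, 1.0, -0.0], [0.0, -0.0, -1.0]]
force: [-0.2, 0.4, -0.3]
grip_width: 0.0251
grip_force: 59.1
```

Run:
```python
from h import *
st(); im=robot.capture('wrist'); c=cam('wrist'); save('w2',im)
sc=robot.capture('scene')
big=np.hstack([im[:,:],sc[90:350,120:440] if 0 else cv2.resize(sc[110:330,150:390],(458,420))])
save('w2b',cv2.resize(big,(800,330)))
t=robot.capture('top'); save('top2',t)
for r in robot.cut_out('top','cabinet_drawer_4')[:1]: print(r['p'],r['box'],rect(r['mask'],cam('top'),.16))
for r in robot.cut_out('scene','cabinet_drawer_4')[:1]: print(r['p'],r['box'],rect(r['mask'],cam('scene'),.16))
```

```text
t 7.575 p [0.4327 0.0827 0.2473] xaz 179.85 z [-3.e-04 -0.e+00 -1.e+00] q [ 0.11 -0.34  1.64 -0.    1.84 -1.46] w 0.0251 gf 59.06200468540192 F [-0.2  0.4 -0.3]
0.87 [241.6, 163.4, 63.1, 51.9] ((667.5665283203125, 83.94827270507812), (140.49868774414062, 109.61897277832031), 88.59716796875)
0.71 [201.7, 160.1, 70.1, 54.2] ((660.8895874023438, 107.18763732910156), (131.81748962402344, 171.5675506591797), 0.09149682521820068)
```

View pics/w2b.png

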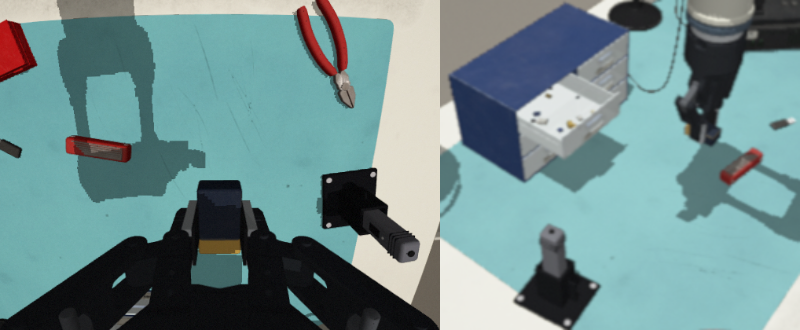

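The battery is held square between the jaws at (220,215), and the drawer is still open.

Request:
jog_arm([
  [-4.15, -0.3, 0, 0, 0, 0, 1],
  [-4.15, -0.3, 0, 0, 0, 0, 1],
  [-4.15, -0.3, 0, 0, 0, 0, 1],
  [-4.15, -0.3, 0, 0, 0, 0, 1],
  [-4.15, -0.3, 0, 0, 0, 0, 1],
  [-4.15, -0.3, 0, 0, 0, 0, 1],
  [0, 0, 0, 0, 0, 0, 1],
  [0, 0, 2, 0, 0, 0, 1],
  [0, 0, 2.5, 0, 0, 0, 1],
  [0, 0, 0, 0, 0, 0, 1],
  [0, 0, 0, 0, 0, 0, 1],
])

```text
time_s: 9.2
ee_pos: [0.6816, 0.0649, 0.2039]
orientation: [[-1.0, -0.0, 0.002], [-0.0, 1.0, 0.0], [-0.002, 0.0, -1.0]]
force: [0.2, -0.6, -0.1]
grip_width: 0.0248
grip_force: 59.1
```

Run:
```python
from h import *
st(); im=robot.capture('wrist'); sc=robot.capture('scene'); t=robot.capture('top')
save('w3b',np.hstack([cv2.resize(sc[130:230,190:300],(440,400),interpolation=2),cv2.resize(t[140:230,220:320],(360,400),interpolation=2)]))
```

```text
t 9.2 p [0.6816 0.0649 0.2039] xaz -179.99 z [ 1.5e-03  1.0e-04 -1.0e+00] q [ 0.05  0.32  1.07  0.    1.76 -1.53] w 0.0248 gf 59.065632820129395 F [ 0.2 -0.6 -0.1]
```

View pics/w3b.png

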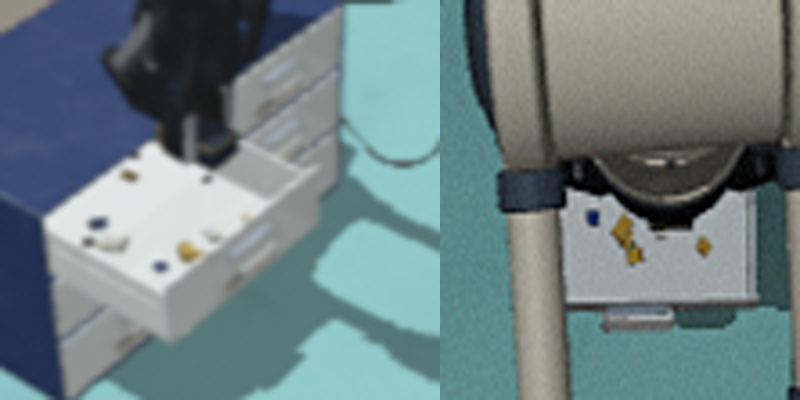

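The battery hangs over the rear-right of the drawer, at (210,140) in the left half of the picture, inside the walls.

Request:
jog_arm([
  [0, 0, 2, 0, 0, 0, 1],
  [0, 0, 2, 0, 0, 0, 1],
  [0, 0, 1.2, 0, 0, 0, 1],
  [0, 0, 0.5, 0, 0, 0, 1],
  [0, 0, 0, 0, 0, 0, 1],
  [0, 0, 0, 0, 0, 0, 1],
])

```text
time_s: 10.1
ee_pos: [0.6822, 0.0648, 0.1462]
orientation: [[-1.0, -0.0, 0.001], [-0.0, 1.0, 0.0], [-0.001, 0.0, -1.0]]
force: [0.1, 0.4, -0.6]
grip_width: 0.0252
grip_force: 59.1
```

Request:
jog_arm([
  [0, 0, 0.2, 0, 0, 0, 1],
  [0, 0, 0, 0, 0, 0, 1],
])

```text
time_s: 10.35
ee_pos: [0.6819, 0.0647, 0.1433]
orientation: [[-1.0, -0.0, 0.0], [-0.0, 1.0, -0.0], [-0.0, -0.0, -1.0]]
force: [0.1, -0.2, -0.3]
grip_width: 0.0249
grip_force: 59.1
```

Request:
jog_arm([
  [0, 0, 0.1, 0, 0, 0, 1],
  [0, 0, 0, 0, 0, 0, 1],
])

```text
time_s: 10.6
ee_pos: [0.6821, 0.0647, 0.143]
orientation: [[-1.0, -0.0, 0.001], [-0.0, 1.0, 0.0], [-0.001, 0.0, -1.0]]
force: [0.6, -0.3, 1.9]
grip_width: 0.0249
grip_force: 59.4
```

Request:
jog_arm([
  [0, 0, 0.1, 0, 0, 0, 1],
  [0, 0, 0, 0, 0, 0, 1],
])

```text
time_s: 10.85
ee_pos: [0.6824, 0.0647, 0.143]
orientation: [[-1.0, -0.0, 0.003], [-0.0, 1.0, 0.0], [-0.003, 0.0, -1.0]]
force: [0.7, -0.6, 5.6]
grip_width: 0.0252
grip_force: 59.9
```

Contact with the drawer floor. I'll open slightly, rise, then open fully.

Request:
jog_arm([
  [0, 0, -0.1, 0, 0, 0, 0.6],
  [0, 0, 0, 0, 0, 0, 0.55],
  [0, 0, 0, 0, 0, 0, 0.55],
  [0, 0, 0, 0, 0, 0, 0.55],
  [0, 0, -1, 0, 0, 0, 0.55],
  [0, 0, -2, 0, 0, 0, 0.55],
  [0, 0, -3, 0, 0, 0, 0.55],
  [0, 0, -4, 0, 0, 0, 0.5],
  [0, 0, -4, 0, 0, 0, 0],
  [3, 0, -2, 0, 0, 0, 0],
  [4, 0, 0, 0, 0, 0, 0],
  [4, 0, 0, 0, 0, 0, 0],
  [0, 0, 0, 0, 0, 0, 0],
  [0, 0, 0, 0, 0, 0, 0],
])

```text
time_s: 12.6
ee_pos: [0.5723, 0.0647, 0.304]
orientation: [[-1.0, -0.0, 0.003], [-0.0, 1.0, 0.0], [-0.003, 0.0, -1.0]]
force: [1.4, -0.3, 0.2]
grip_width: 0.0855
grip_force: 0.0
```

Run:
```python
from h import *
st(); im=robot.capture('wrist'); sc=robot.capture('scene'); t=robot.capture('top')
save('w4b',np.hstack([cv2.resize(im,(480,360)),cv2.resize(sc[130:230,190:300],(320,360),interpolation=2)]))
for n,z in (('wrist',.132),('scene',.132),('top',.132)):
  c=cam(n)
  for r in robot.cut_out(n,'block_battery')[:1]: print(n,r['p'],r['box'],rect(r['mask'],c,z))
for n in('scene','wrist'):
  for q,z in (('cabinet_drawer_4',.16),('scanner',.148),('holder',.008)):
    for r in robot.cut_out(n,q)[:1]: print(n,q,r['p'],r['box'],rect(r['mask'],cam(n),z))
```

```text
t 12.6 p [0.5723 0.0647 0.304 ] xaz -179.99 z [ 2.9e-03  1.0e-04 -1.0e+00] q [ 0.05  0.04  1.2  -0.    1.9  -1.52] w 0.0855 gf 0.0 F [ 1.4 -0.3  0.2]
wrist 0.82 [270.1, 269.4, 20.9, 40.6] ((676.2615966796875, 65.18331909179688), (49.58987045288086, 24.916215896606445), 0.6888213753700256)
scene 0.68 [229.8, 178.4, 19.1, 15.0] ((679.349365234375, 74.68962097167969), (51.45929718017578, 40.648963928222656), 0.32286253571510315)
top 0.38 [272.7, 174.7, 20.4, 6.2] ((698.4769287109375, 65.48641967773438), (28.64801788330078, 17.782442092895508), 88.61993408203125)
scene cabinet_drawer_4 0.9 [201.9, 162.4, 67.6, 52.4] ((659.7689819335938, 109.96459197998047), (129.18505859375, 164.65103149414062), 0.20907308161258698)
scene scanner 0.83 [213.9, 262.9, 20.3, 29.5] ((506.4761047363281, 323.109375), (31.85253143310547, 79.50679016113281), 44.00339889526367)
scene holder 0.79 [199.0, 285.2, 58.6, 47.8] ((530.5520629882812, 295.6136779785156), (105.63805389404297, 108.57368469238281), 7.6196184158325195)
wrist cabinet_drawer_4 0.61 [229.0, 242.5, 148.6, 105.2] ((663.4765625, 87.00287628173828), (139.67453002929688, 117.1181411743164), 89.62914276123047)
wrist scanner 0.65 [470.8, 133.8, 71.7, 39.4] ((523.7776489257812, 271.052978515625), (74.18681335449219, 30.314281463623047), 86.67252349853516)
wrist holder 0.69 [418.3, 99.3, 80.2, 84.4] ((523.8634033203125, 307.6178894042969), (99.85326385498047, 113.27904510498047), 8.06562328338623)
```

View pics/w4b.png

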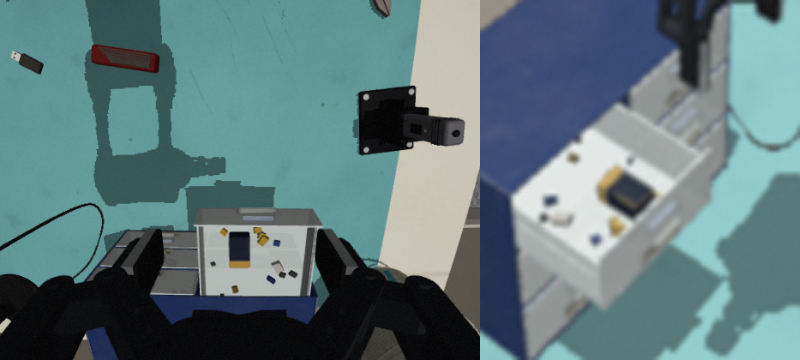

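The battery lies flat in the open drawer, at (238,248) in the left half. Next is the wand.

Request:
jog_arm([
  [0.8, 3.8, 0, 0, 0, 0, 0],
  [0.8, 3.8, 0, 0, 0, 0, 0],
  [0.8, 3.8, 0, 0, 0, 0, 0],
  [0.8, 3.8, 0, 0, 0, 0, 0],
  [0.8, 3.8, 0, 0, 0, 0, 0],
  [0.6, 3.8, 0, 0, 0, 0, 0],
  [0, 0, 0, 0, 0, -7, 0],
  [0, 0, 0, 0, 0, 0, 0],
  [0, 0, 0, 0, 0, 0, 0],
])

```text
time_s: 14.32
ee_pos: [0.5259, 0.2924, 0.3024]
orientation: [[-0.993, -0.119, 0.0], [-0.119, 0.993, 0.0], [-0.0, -0.0, -1.0]]
force: [-0.9, -1.0, 0.1]
grip_width: 0.0855
grip_force: 0.0
```

Run:
```python
from h import *
p,R=st(); im=robot.capture('wrist'); c=cam('wrist'); save('w5',im)
for q,z in (('scanner',.148),('holder',.008)):
    for r in robot.cut_out('wrist',q)[:1]: print(q,r['p'],r['box'],rect(r['mask'],c,z))
b=im.copy()
a=np.radians(7)
for cx,cy in ((.527,.293),):
  pts=[(cx+np.cos(a)*u-np.sin(a)*v,cy+np.sin(a)*u+np.cos(a)*v,.148) for u,v in((-.014,-.012),(.014,-.012),(.014,.012),(-.014,.012))]
  q=proj(c,pts); print(q.round(0).tolist())
x,y=q.mean(0).astype(int); x0=max(0,x-100);y0=max(0,y-75); print(x0,y0)
b=cv2.resize(b[y0:y0+150,x0:x0+200],(800,600),interpolation=cv2.INTER_CUBIC)
cv2.polylines(b,[((q-[x0,y0])*4).astype(int)],True,(255,0,0),1); save('w5b',b)
```

```text
t 14.325 p [0.5259 0.2924 0.3024] xaz -173.14 z [ 1.e-04  0.e+00 -1.e+00] q [ 0.45  0.11  1.13 -0.    1.9  -1.24] w 0.0855 gf 0.0 F [-0.9 -1.   0.1]
scanner 0.65 [269.1, 174.4, 29.7, 47.6] ((519.245361328125, 297.2417907714844), (44.59541702270508, 24.440624237060547), 10.399174690246582)
holder 0.87 [251.6, 136.9, 64.8, 73.8] ((526.1417236328125, 298.7454528808594), (98.88424682617188, 90.5177230834961), 7.986132621765137)
[[265.0, 189.0], [266.0, 218.0], [291.0, 218.0], [292.0, 189.0]]
178 128
```

View pics/w5b.png

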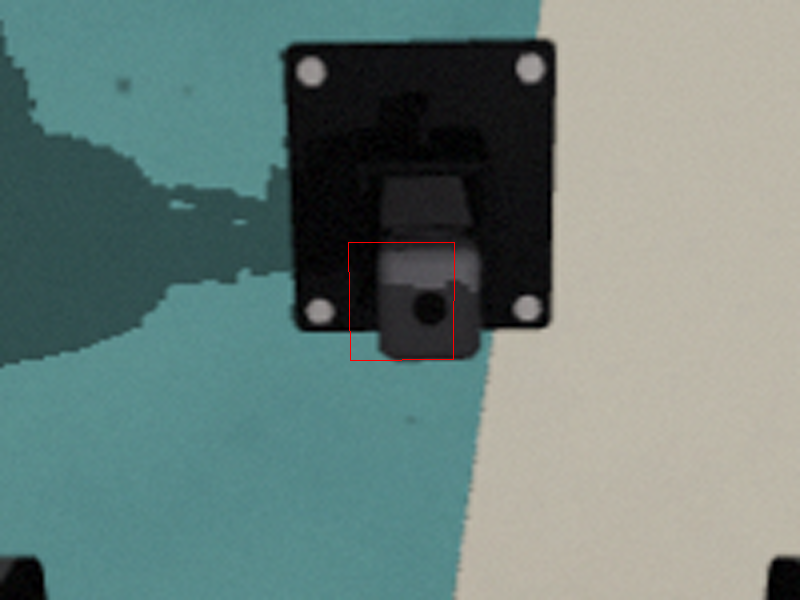

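The wand top is at crop (429,300), about 5 mm to the +y side of the jaw centre line, and the foot is square with the jaws. I'll shift, descend and close.

Request:
jog_arm([
  [-0.1, 0.55, 2, 0, 0, 0, 0],
  [0, 0, 4, 0, 0, 0, 0],
  [0, 0, 4, 0, 0, 0, 0],
  [0, 0, 4, 0, 0, 0, 0],
  [0, 0, 3, 0, 0, 0, 0],
  [0, 0, 1.7, 0, 0, 0, 0],
  [0, 0, 0, 0, 0, 0, 0],
  [0, 0, 0, 0, 0, 0, 0.4],
  [0, 0, 0, 0, 0, 0, 0.6],
])

```text
time_s: 15.6
ee_pos: [0.5269, 0.2987, 0.1172]
orientation: [[-0.993, -0.122, 0.003], [-0.122, 0.993, 0.001], [-0.003, 0.001, -1.0]]
force: [-0.2, -0.2, 0.4]
grip_width: 0.0518
grip_force: 0.0
```

Request:
jog_arm([
  [0, 0, 0, 0, 0, 0, 0.7],
  [0, 0, 0, 0, 0, 0, 0.8],
  [0, 0, 0, 0, 0, 0, 1],
  [0, 0, 0, 0, 0, 0, 1],
  [0, 0, 0, 0, 0, 0, 1],
  [0, 0, 0, 0, 0, 0, 1],
])

```text
time_s: 16.35
ee_pos: [0.5265, 0.2984, 0.1163]
orientation: [[-0.993, -0.122, 0.001], [-0.122, 0.993, 0.001], [-0.002, 0.0, -1.0]]
force: [0.2, -1.1, 4.8]
grip_width: 0.0235
grip_force: 59.3
```

Request:
jog_arm([
  [0, 0, -0.5, 0, 0, 0, 1],
  [0, 0, -1, 0, 0, 0, 1],
  [0, 0, -2, 0, 0, 0, 1],
  [0, 0, -2, 0, 0, 0, 1],
  [0, 0, -3, 0, 0, 0, 1],
  [0, 0, -3, 0, 0, 0, 1],
  [0, 0, -3, 0, 0, 0, 1],
  [0, 0, -3, 0, 0, 0, 1],
  [0, 0, -2.5, 0, 0, 0, 1],
  [0, 0, 0, 0, 0, 0, 1],
  [0, 0, 0, 0, 0, 0, 1],
])

```text
time_s: 17.73
ee_pos: [0.526, 0.2983, 0.3147]
orientation: [[-0.993, -0.122, -0.001], [-0.122, 0.993, -0.0], [0.001, -0.0, -1.0]]
force: [-0.6, -0.0, -1.3]
grip_width: 0.0234
grip_force: 58.8
```

Run:
```python
from h import *
p,R=st(); im=robot.capture('wrist'); c=cam('wrist'); save('w6',im)
sc=robot.capture('scene'); t=robot.capture('top')
save('w6b',np.hstack([cv2.resize(im,(480,360)),cv2.resize(sc[150:350,160:340],(320,360),interpolation=2)]))
# expected outline of wand window end / top in wrist picture
for d in (.108,-.032):
    print(d,proj(c,[p+R@[u,v,d] for u,v in((-.014,-.012),(.014,-.012),(.014,.012),(-.014,.012))]).round(0).tolist())
# target: battery b, wand direction level at azimuth 0, 45 deg down
b=np.array([.679,.065,.124]); dz=np.array([np.sqrt(.5),0,-np.sqrt(.5)])
T=b-(.1+.108)*dz; print('target',T,'tool shift now',R.T@(T-p))
```

```text
t 17.725 p [0.526  0.2983 0.3147] xaz -172.99 z [-6.e-04 -2.e-04 -1.e+00] q [ 0.46  0.13  1.09  0.    1.93 -1.23] w 0.0234 gf 58.75907063484192 F [-0.6 -0.  -1.3]
0.108 [[262.0, 236.0], [262.0, 202.0], [293.0, 202.0], [293.0, 236.0]]
-0.032 [[242.0, 383.0], [238.0, 318.0], [312.0, 318.0], [309.0, 383.0]]
target [0.53192179 0.065      0.27107821] tool shift now [ 0.02261408 -0.23222604  0.04367694]
```

View pics/w6b.png

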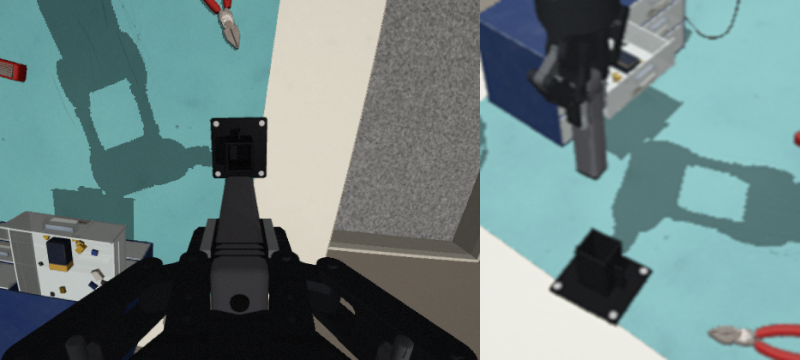

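The wand is out of the holder and straight in the jaws, with its window end at (240,177) in the left half. The holder is empty. Now I'll carry it across and tilt it.

Request:
jog_arm([
  [0, 0, 0, 0, 0, 7, 1],
  [0, -2, 0, 0, 0, 0, 1],
  [-0.1, -4, 0, 0, 0, 0, 1],
  [-0.1, -4, 0, 0, 0, 0, 1],
  [-0.1, -4, 0, 0, 0, 0, 1],
  [-0.1, -4, 0, 0, 0, 0, 1],
  [-0.1, -3.3, 0, 0, 0, 0, 1],
  [-0.1, -2, 0, 0, 0, 0, 1],
  [0, 0, 0, 0, -5, 0, 1],
  [0, 0, 0, 0, -8, 0, 1],
  [0, 0, 0, 0, -8, 0, 1],
  [0, 0, 0, 0, -8, 0, 1],
  [0, 0, 0, 0, -8, 0, 1],
  [0, 0, 0, 0, -8, 0, 1],
  [0, 0, 0, 0, 0, 0, 1],
  [0, 0, 0, 0, 0, 0, 1],
])

```text
time_s: 19.88
ee_pos: [0.5322, 0.0653, 0.3162]
orientation: [[-0.708, -0.001, 0.707], [-0.001, 1.0, 0.0], [-0.707, -0.0, -0.708]]
force: [-0.3, 0.8, -1.0]
grip_width: 0.0236
grip_force: 59.1
```

Run:
```python
from h import *
p,R=st(); im=robot.capture('wrist'); c=cam('wrist'); save('w7',im)
sc=robot.capture('scene'); t=robot.capture('top')
for n in('wrist','scene','top'):
  for r in robot.cut_out(n,'block_battery')[:1]: print(n,r['p'],r['box'],rect(r['mask'],cam(n),.132))
b=np.array([.679,.065,.124]); dz=np.array([np.sqrt(.5),0,-np.sqrt(.5)])
T=b-(.1+.108)*dz; print('target',T,'tool shift now',R.T@(T-p), R.round(3).tolist())
```

```text
t 19.875 p [0.5322 0.0653 0.3162] xaz -179.95 z [ 7.066e-01  2.000e-04 -7.076e-01] q [ 0.1  -0.71  1.93 -0.08  1.14 -1.47] w 0.0236 gf 59.13071393966675 F [-0.3  0.8 -1. ]
wrist 0.58 [268.8, 152.9, 22.4, 20.1] ((685.2101440429688, 65.29180145263672), (36.67885971069336, 26.150876998901367), 0.042707931250333786)
scene 0.5 [229.5, 177.6, 21.0, 15.6] ((679.9607543945312, 73.94564056396484), (40.90835952758789, 56.21735382080078), 86.63450622558594)
top 0.48 [275.8, 172.7, 14.7, 22.1] ((681.8375854492188, 64.77604675292969), (26.444576263427734, 46.58018493652344), 88.66326141357422)
target [0.53192179 0.065      0.27107821] tool shift now [ 0.03207525 -0.0002529   0.03179509] [[-0.708, -0.001, 0.707], [-0.001, 1.0, 0.0], [-0.707, -0.0, -0.708]]
```

Request:
jog_arm([
  [0.8, 0, 0.8, 0, 0, 0, 1],
  [1.2, 0, 1.2, 0, 0, 0, 1],
  [0.8, 0, 0.8, 0, 0, 0, 1],
  [0.35, 0, 0.45, 0, 0, 0, 1],
  [0, 0, 0, 0, 0, 0, 1],
  [0, 0, 0, 0, 0, 0, 1],
  [0, 0, 0, 0, 0, 0, 1],
])

```text
time_s: 21.05
ee_pos: [0.533, 0.0653, 0.2709]
orientation: [[-0.706, -0.0, 0.708], [-0.0, 1.0, 0.0], [-0.708, 0.0, -0.706]]
force: [-0.1, 0.3, -0.9]
grip_width: 0.023
grip_force: 59.1
```

Run:
```python
from h import *
p,R=st(); im=robot.capture('wrist'); sc=robot.capture('scene'); w=p+R@[0,0,.108]; print('window',w,'aim at z=.124',w+R[:,2]*(w[2]-.124)/-R[2,2])
print(proj(cam('scene'),[w,p-R[:,2]*.032]),proj(cam('wrist'),[w]))
save('w8b',np.hstack([cv2.resize(im,(480,360)),cv2.resize(sc[110:250,180:310],(320,360),interpolation=2)]))
```

```text
t 21.05 p [0.533  0.0653 0.2709] xaz -179.99 z [ 7.080e-01  2.000e-04 -7.062e-01] q [ 0.1  -0.73  2.03 -0.08  1.07 -1.46] w 0.023 gf 59.13091242313385 F [-0.1  0.3 -0.9]
window [0.60947487 0.06533274 0.19467161] aim at z=.124 [0.68032557 0.06535468 0.124     ]
[[263.24320346 172.23959707]
 [301.20967584 153.36467517]] [[277.3399218  219.50025734]]
```

View pics/w8b.png

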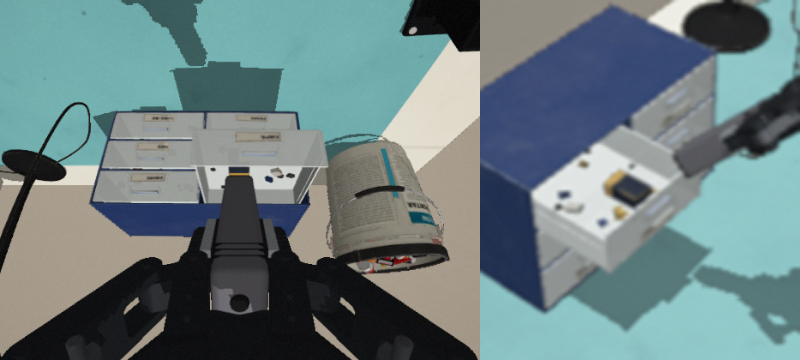

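The wand slants at 45°, its window end at (680,160) in the right half is clear of the drawer, and it points at the battery at (628,185).

```bash
python3 -c "
from bench import robot
print(robot.hand_in())"
```

```text
the job is handed in; nothing more can be done
None
```

The job is handed in at about 21 s: the battery lies flat in the open drawer, and the arm holds the wand raised at 45°, its window about 10 cm from the battery; the hex keys and USB stick were not touched.

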